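# Roll the brass test bar out of its spring clips into the V trough

## Task

On the measuring bench, the blue pin is stuck half-way in the narrow opening at the end of the clip stand's white trough: first nudge it back along the trough into its end bay, until nothing of it sticks out into the trough. Then roll the brass bar sideways out of its spring clips, without lifting it, so that it comes to rest lying along the bottom of the trough. Leave the dark grey bar in its clips and do not disturb the other things standing about.

Things in the scene. Friction and masses are not known exactly. Their poses are not given: they have to be found in the camera images.
- stand: Fixed aluminium stand, 224 (x) by 276 mm (y). Origin on the bench, midway between its two clip places; z up. All numbers named 'stand' are in this frame, mm. Flat decks, top z = 30, at |x| 50 to 112, |y| < 88, hold one bar each, along y. White V trough between them, pin bay at its +y end. Cheek plates, 5 thick, top z = 44, close both ends, inner faces at y = -88 and +88.
- clip_a (a point): Bar place on the -x deck: bar axis at stand (-78, 0, 45). Clips at y = -66 and +66, each 14 wide; the 118 mm between them is free, on the outer side too, to push the bar from outside. Each clip: outside the bar a rigid steel upright, |x| 94 to 98, its hook over the bar to |x| = 78 (underside z = 64, top 68), so the bar cannot rise; on the inner side a spring jaw.
- clip_b (a point): Bar place on the +x deck: bar axis at stand (78, 0, 45). Mirror image of clip_a: hooked rigid uprights on its outer (+x) side, spring jaws on its inner side.
- jaw_top (a point): Top of one of the four copper spring jaws (rounded, 7 thick) at rest: stand (-59, 66, 40); others at (+-59, +-66). Hinged at its foot it folds down towards the trough as a bar is pushed against it from outside, about 5 to 12 N in all, and springs back. Push at about 0.05 m/s with two fingertips some 80 mm apart overall, astride mid-length: one narrow pusher lets the bar come out askew.
- trough (a point): Bottom line of the V trough at mid-length, stand (0, 0, 11); it runs along y. White sides rise with slope 0.38 to z = 30 at |x| = 50. A bar past its jaws (axis |x| below about 45) rolls down by itself to rest with its axis at x = 0, z = 27.
- opening (a point): Middle of the opening in the +y cheek (inner face), at the V's bottom: stand (0, 88, 11). It is 44 mm wide, open above. Beyond it the pin bay: the same V between walls at |x| = 23 (tops z = 40), up to an end wall at y = 178.
- brass_bar_center (a point): Centre (on the axis, mid-length) of the brass-coloured test bar with a red band near each end: smooth oiled cylinder, 30 mm diameter, 160 mm long, about 0.35 kg, friction about 0.35. Its y axis is the bar's axis (x and z turn with it as it rolls). Starts in either of the two clip places (read which one from its x in the stand's frame).
- grey_bar_center (a point): Centre of the dark grey steel test bar with white bands, same size as the brass one, in the other clip place. It must stay there. Its y axis is the bar's axis.
- pin_center (a point): Centre of the blue pin with white bands: smooth cylinder, 28 mm diameter, 80 mm long, 0.12 kg, friction 0.35, y axis along it. It lies in the V along the trough, axis 26 mm above the bench, partly through the opening, inner end 25 to 60 mm inside the trough. Slides lengthwise when pushed on its end. Stand y of its centre: 128 when flush with the cheek's inner face, 138 against the end wall.
- bottle: Amber glass bottle with white cap, 46 mm diameter, 120 mm tall, standing on the bench just outside the stand's closed (-y) end. Origin: centre of its underside. Leave alone.
- cup: White plastic cup, 66 mm across, 70 mm tall, standing outside the stand's closed (-y) end. Origin: centre of its underside. Leave alone.
- ring_gauge: Steel ring gauge lying flat on the bench, 68 mm outside, 40 mm bore, 22 mm high, beside the pin bay on its +x side. Origin: centre of its underside. Leave alone.
- v_block: Dark steel V-block, 50 x 60 mm, 40 mm tall, on the bench beside the pin bay on its -x side. Origin: centre of its underside. Leave alone.
- screwdriver: Red-handled screwdriver, 150 mm long, lying on the bench off the stand's +x side, roughly parallel to the bars. Origin: centre of its underside. Leave alone.
Things that resemble listed ones, but are neither listed nor needed, are in the scene too. Of the things like the part that bears brass_bar_center, leave any that is green; of the rest the larger one is meant. What is shaped like the part that bears pin_center but green is not meant.

How it is judged (in metres and radians):
On the way, in this order (a step that is already met when the one before it is completed fails the run):
1. the blue pin is back in its bay while the brass bar is still in its clips (x of pin_center in the frame of stand between -0.008 and 0.008 m and y of pin_center in the frame of stand between 0.124 and 0.15 m and height (world z) of pin_center below 0.034 m and angle between the y axis of pin_center and the y axis of stand, either way round below 0.12 rad and distance of brass_bar_center from where it was at the start of the episode below 0.008 m), for 0.2 s.
2. the brass bar is out of its jaws, between the decks (x of brass_bar_center in the frame of stand between -0.045 and 0.045 m), for 0.1 s.
At the end, for the whole second after the job is handed in: Brass bar at rest along the trough's bottom (within 5 mm of its middle line, 14 mm of mid-length, 0.08 rad, axis 22 to 31 mm up); pin in its bay, at most 4 mm sticking out into the trough; grey bar within 8 mm of its start in its clips (x of brass_bar_center in the frame of stand between -0.005 and 0.005 m and y of brass_bar_center in the frame of stand between -0.014 and 0.014 m and height (world z) of brass_bar_center between 0.022 and 0.031 m and angle between the y axis of brass_bar_center and the y axis of stand, either way round below 0.08 rad and linear speed of brass_bar below 0.01 m/s and distance of grey_bar_center from where it was at the start of the episode below 0.008 m and x of pin_center in the frame of stand between -0.008 and 0.008 m and y of pin_center in the frame of stand between 0.124 and 0.15 m and height (world z) of pin_center below 0.034 m and angle between the y axis of pin_center and the y axis of stand, either way round below 0.12 rad); the robot touches nothing.
It fails at once if the brass bar is lifted (centre more than 20 mm above its height in the clips) (height (world z) of brass_bar_center above 0.065 m).
It fails at once if the grey bar is pushed more than 8 mm out of place (distance of grey_bar_center from where it was at the start of the episode above 0.008 m).
It fails at once if a bystander is moved more than 20 mm (distance of any of bottle, cup, ring_gauge, v_block, screwdriver from where it was at the start of the episode above 0.02 m).
It also fails if it takes over 45 s, if anything falls off the work surface, if the arm or the gripper's body presses on something with over 40 N, if the wrist force passes 120 N, or if a joint passes its speed limit or range.

## Robot

A 6-joint arm with a two-finger parallel gripper is mounted at the origin on the work surface. World frame = base frame: x ahead of the robot, y to its left, z up, the work surface at z = 0. Lengths are in m, angles in degrees, forces in N, time in s.
With the tool pointing down it reaches from about 0.375 to 0.75 m from the base axis. Payload 9 kg.
Tool frame: the origin (TCP) lies where the fingers leave the gripper's body, on its centre line; the fingertips stand 73 mm ahead of it and the grasp point (between the pads) lies 54 mm ahead of it (robot.tip_reach is the distance from the TCP to the fingertips, in m); z points along the fingers, y is the line along which they close (so a half turn about z gives the same grasp; the last joint's range is limited). The gripper opens to 85 mm and grips with 20 to 120 N. Pads are 22 mm wide; open, the fingers measure 114 mm over their backs; the gripper's body (76 mm by 85 mm) begins 54 mm behind the grasp point. The pads swing forward as they close: fully open they stand 13 mm farther back than shut.
Start: joints at [61.954, 5.964, 5.575, 89.605, 0, 77.527], TCP at [0.161, 0.578, 0.304] pointing down, gripper open.
Joint ranges: [-171.21, 171.21], [-48.23, 106.86], [-62.78, 66.21], [-105.2, 120.99], [-86.42, 89.51], [-180, 180]. Speed limits (degrees/s): [127.2, 127.2, 147.25, 180, 180, 180].

## Interface

Orientations are given as [roll, pitch, yaw] about the fixed x, y, z axes, in that order (R = Rz(yaw) Ry(pitch) Rx(roll)).
In Python, from plant import robot gives the robot as it stands. Calls block until the motion is done:
- robot.move_pose(position, orientation): joint-space move of the TCP to a pose.
- robot.line_to(position, vel=0.15, rotation=None, guard=None): straight line of the TCP; rotation=None keeps the orientation; vel is the mean speed in m/s. With guard (N) it stops when the force on the tool has changed by that much, and returns True; else False.
- robot.goto_joints(angles): joint-space move.
- robot.set_gripper(opening): finger opening in m; the grip force is fixed at half the most; returns when the fingers have stopped.
- robot.pause(seconds).
- robot.ik(position, orientation): joint angles nearest the present ones, or None.
- robot.observe(): the state.
- robot.grab_frame(name): name is "side" or "top"; returns the picture (480x640x3 uint8, blue, green, red); there is no depth.
- robot.get_calibration(name): a dict with "vertical_fov" (degrees; the focal length in pixels is half the picture's height over the tangent of half this angle, whatever the lens; pixels are square), "cx", "cy" (the principal point, pixels), "rvec" (rotation vector, rad) and "tvec" (3), from world to camera coordinates, as OpenCV has them. Camera axes: x right, y down, z forward; pixel columns grow to the right and rows downward; lengths in m; the calibration is good to about 2 mm. A picture is of the moment at which its call begins. get_calibration takes no time and is no camera call.
A pose or a line that the arm cannot do raises robot.IKError and nothing moves.
- robot.job_done(): hands the job in; it is judged then, once.
The state is a dict: "time": time; "q": joint angles; "qvel": joint speeds; "joint_torque": joint torques, N m; "tool_pos": TCP position; "tcp_rot": TCP orientation; "ft_force": force on the tool from outside, world axes, zero at the start; "torque": the same for the moment, N m; "gripper_width": finger opening in m; "gripper_force": force on a finger pad.
Only numpy, scipy, OpenCV 4.12 (cv2) and the standard library are available. Lean on these libraries where they do the work, as an engineer would, in place of code of your own. Each camera call takes 0.05 s, during which the arm holds its last target. There are 200 camera calls.

## Working session

There is one attempt and no reset: what is moved stays moved. The work goes in short steps, each a Python script; the robot and the scene stay as the last script left them, time stands still between calls to the robot, and variables do not carry over. Pictures are saved under pics/ and viewed, at most 10 in all, crops included, and the job is handed in when it is done.

```bash
mkdir -p pics; python3 - <<'E'
from plant import robot
import cv2
for n in("top","side"):
    cv2.imwrite(f"pics/{n}0.png",robot.grab_frame(n)); print(robot.get_calibration(n))
o=robot.observe();print(o['time'],o['tool_pos'],o['tcp_rot'],robot.tip_reach)
E
```

```text
{'vertical_fov': 57.174110377470804, 'cx': 315.8403365835616, 'cy': 241.0523337473906, 'rvec': array([ 2.1108179 , -2.15033096,  0.19967464]), 'tvec': array([0.05979133, 0.54898529, 0.75806442])}
{'vertical_fov': 56.35170101027086, 'cx': 315.36243986689, 'cy': 241.16245187330588, 'rvec': array([ 2.14622867, -0.34639668,  0.16314947]), 'tvec': array([-0.48812752,  0.18401254,  0.7348982 ])}
0.1 [0.16094563 0.57777729 0.30320223] [-1.79931896e+02 -1.63945798e-02  1.64427724e+02] 0.0726
```

View pics/top0.png

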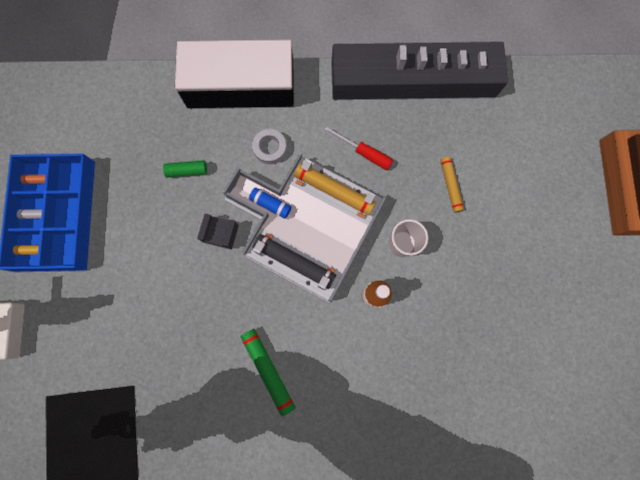

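View pics/side0.png

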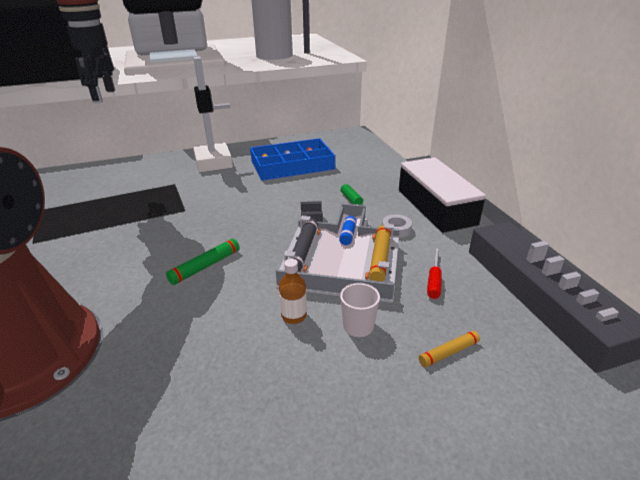

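Candidates for the brass bar, in the top picture:
- (333,190): the large bar in the stand's clips.
- (452,184): a smaller loose bar.
- (268,372): green, so excluded.

The meant one is at (333,190), the larger non-green bar. It lies on the ring-gauge side, so it is in clip_b (+x). The pin is the blue one at (270,203), and the green one at (185,169) is not meant. Next I localise these and confirm in an enlarged crop with the stand overlaid.

```bash
cat > h.py <<'E'
import cv2, numpy as np
from plant import robot
def cam(n):
    c=robot.get_calibration(n); f=240/np.tan(np.radians(c['vertical_fov']/2))
    return np.array([[f,0,c['cx']],[0,f,c['cy']],[0,0,1]]),np.array(c['rvec']),np.array(c['tvec'])
def proj(n,P):
    K,r,t=cam(n); return cv2.projectPoints(np.array(P,float).reshape(-1,3),r,t,K,None)[0].reshape(-1,2)
def cast(n,uv,z):
    K,r,t=cam(n); R=cv2.Rodrigues(r)[0]; uv=np.array(uv,float).reshape(-1,2)
    d=np.c_[uv,np.ones(len(uv))]@np.linalg.inv(K).T@R; C=-R.T@t
    return C+d*((z-C[2])/d[:,2])[:,None]
def blob(im,ranges,near):
    h=cv2.cvtColor(im,cv2.COLOR_BGR2HSV); m=0
    for a,b in ranges: m=m|cv2.inRange(h,np.array(a),np.array(b))
    m=cv2.morphologyEx(m,cv2.MORPH_CLOSE,np.ones((7,7)))
    cs=cv2.findContours(m,cv2.RETR_EXTERNAL,cv2.CHAIN_APPROX_NONE)[0]
    cs=[c for c in cs if cv2.contourArea(c)>60]
    return min(cs,key=lambda c:np.hypot(*(c.reshape(-1,2).mean(0)-near)))
BR=[((0,120,70),(28,255,255)),((172,120,70),(180,255,255))]; BL=[((100,120,50),(130,255,255))]
def rect(n,im,rg,near,z):
    p=cast(n,blob(im,rg,near).reshape(-1,2),z)[:,:2]
    (c,s,a)=cv2.minAreaRect((p*1000).astype(np.float32))
    if s[0]<s[1]: a+=90; s=s[::-1]
    return np.array(c)/1000,s,a%180
E
cat > m.py <<'E'
from h import *
im=cv2.imread("pics/top0.png"); sd=cv2.imread("pics/side0.png")
b,s,a=rect("top",im,BR,(333,190),.045); print("brass",b,s,a)
p,s2,a2=rect("top",im,BL,(270,203),.026); print("pin",p,s2,a2)
for n,i,nr in(("side",sd,(380,253)),): print(n,rect(n,i,BR,nr,.045))
print("pin side",rect("side",sd,BL,(347,231),.026))
# stand yaw: bar axis; +y towards pin bay
ya=np.radians(a); Y=np.array([np.cos(ya),np.sin(ya)])
if Y@(p-b)<0: Y=-Y
X=np.array([Y[1],-Y[0]]); O=b-.078*X
print("O",O,"yaw",np.degrees(np.arctan2(X[1],X[0])),"pin in stand",(p-O)@X,(p-O)@Y)
def W(x,y,z): return np.r_[O+x/1000*X+y/1000*Y,z/1000]
for n,i,c in(("top",im,(210,140,190,170)),("side",sd,(260,180,160,130))):
    k=4; x0,y0,w,h=c
    v=cv2.resize(i[y0:y0+h,x0:x0+w],None,fx=k,fy=k,interpolation=cv2.INTER_CUBIC)
    for L in([W(-112,-93,44),W(112,-93,44),W(112,-88,44),W(-112,-88,44)],[W(-112,93,44),W(112,93,44),W(112,88,44),W(-112,88,44)],[W(-23,178,40),W(23,178,40),W(23,93,40),W(-23,93,40)],[W(-78,-80,45),W(-78,80,45)],[W(78,-80,45),W(78,80,45)],[W(0,-88,11),W(0,178,11)]):
        q=((proj(n,L)-[x0,y0]+.5)*k).astype(np.int32); cv2.polylines(v,[q],True,(0,255,0),1)
    cv2.imwrite(f"pics/crop_{n}.png",v)
E
python3 m.py
```

```text
brass [0.64756659 0.01619079] (161.85206604003906, 39.45951461791992) 60.43710708618164
pin [0.63102673 0.13690779] (82.98817443847656, 27.056625366210938) 61.80739974975586
side (array([0.6511225 , 0.01699597]), (188.4654998779297, 35.211143493652344), 60.16535186767578)
pin side (array([0.63244043, 0.13655194]), (119.06414031982422, 26.6912899017334), 60.97835159301758)
O [0.57972105 0.05467432] yaw -29.56289291381837 pin in stand 0.004054200061927656 0.09684100520021534
```

View pics/crop_top.png

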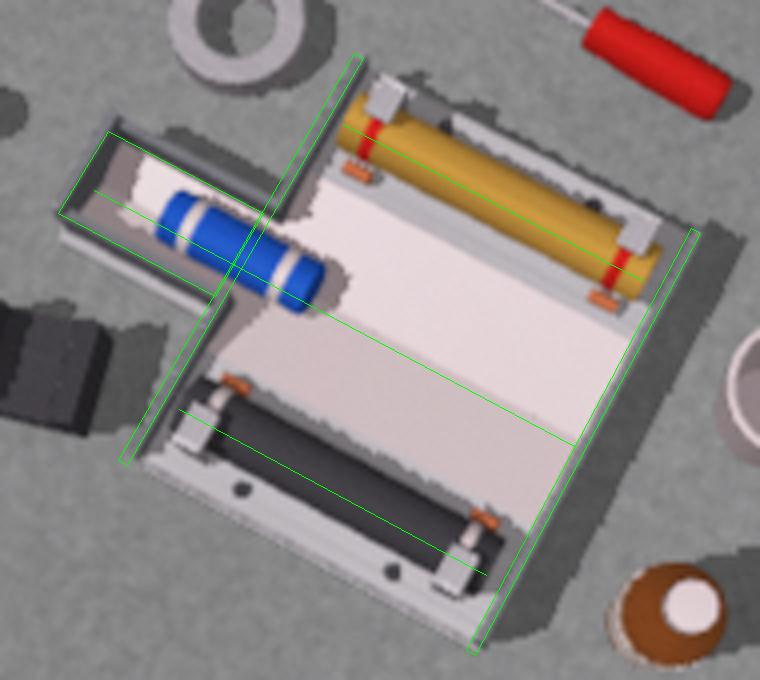

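View pics/crop_side.png

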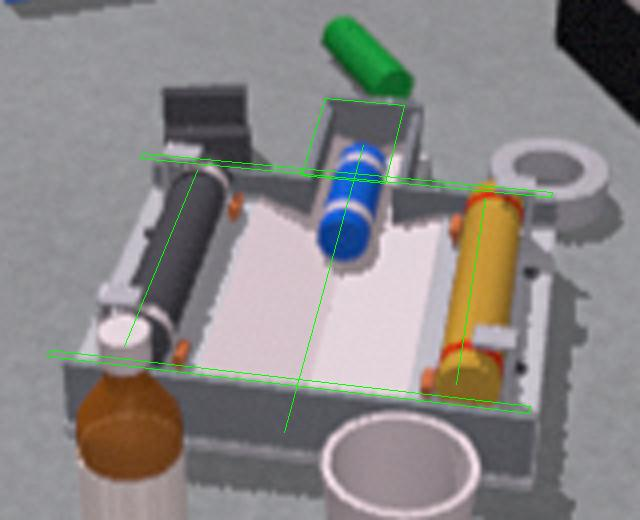

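The crop confirms the meant bar: brass with red bands under the hooks, at (333,190) in the full picture. The blue pin is in the opening. The jaws contaminated the brass mask, so the overlay sits about 4 mm towards -x. I'll remeasure with a brass-only hue.

```bash
cat >> h.py <<'E'
def brass(n,im,near,z=.045):
    h=cv2.cvtColor(im,cv2.COLOR_BGR2HSV); m=cv2.inRange(h,np.array((16,110,70)),np.array((30,255,255)))
    k=np.zeros_like(m); cv2.circle(k,near,55,255,-1)
    q=np.argwhere(m&k)[:,::-1]
    (c,s,a)=cv2.minAreaRect((cast(n,q,z)[:,:2]*1000).astype(np.float32))
    if s[0]<s[1]: a+=90; s=s[::-1]
    return np.array(c)/1000,s,a%180
E
sed -i 's/^b,s,a=.*/b,s,a=brass("top",im,(333,190)); print("brass",b,s,a)\nprint(brass("side",sd,(380,253)))/' m.py; python3 m.py
python3 - <<'E'
from h import *
# visual features of top picture: cheek/bay corners
im=cv2.imread("pics/top0.png")
for c,near in (("grey",(295,260)),):
    h=cv2.cvtColor(im,cv2.COLOR_BGR2HSV); m=cv2.inRange(h,np.array((0,0,0)),np.array((180,90,75)))
    k=np.zeros_like(m); cv2.circle(k,near,36,255,-1); q=np.argwhere(m&k)[:,::-1]
    print(cv2.minAreaRect((cast("top",q,.045)[:,:2]*1000).astype(np.float32)))
E
```

```text
brass [0.65179175 0.01413353] (162.6742401123047, 30.280960083007812) 60.30592346191406
(array([0.65338159, 0.01571282]), (188.471435546875, 28.869625091552734), 60.47264099121094)
pin [0.63102673 0.13690779] (82.98817443847656, 27.056625366210938) 61.80739974975586
side (array([0.6511225 , 0.01699597]), (188.4654998779297, 35.211143493652344), 60.16535186767578)
pin side (array([0.63244043, 0.13655194]), (119.06414031982422, 26.6912899017334), 60.97835159301758)
O [0.58403449 0.0527723 ] yaw -29.69407653808593 pin in stand -0.0008567560042518481 0.09636553920604328
((511.0719299316406, 93.37669372558594), (123.87944030761719, 39.16860580444336), 60.47169876098633)
```

View pics/crop_top.png

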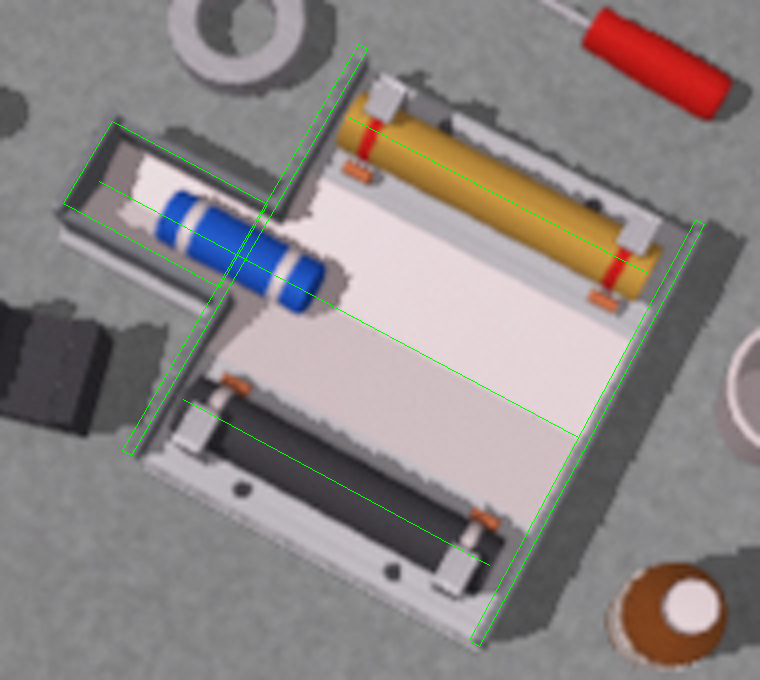

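```bash
cat >> h.py <<'E'
A=np.radians(-29.6); O=np.array([.5842,.0535]); X=np.array([np.cos(A),np.sin(A)]); Y=np.array([-X[1],X[0]])
ORI=[180,0,150.4]
def T(x,y,tipz): return list(O+x/1000*X+y/1000*Y)+[tipz/1000+robot.tip_reach]
def S(p): d=np.array(p[:2])-O; return [round(1000*float(v),1) for v in (d@X,d@Y,p[2]-robot.tip_reach)]
E
python3 - <<'E'
from h import *
robot.set_gripper(0); print(robot.tip_reach)
robot.move_pose(T(0,15,150),ORI)
robot.line_to(T(0,15,45))
hit=robot.line_to(T(0,15,10),vel=.03,guard=4)
o=robot.observe(); print(hit,o['time'],S(o['tool_pos']),o['q'],o['ft_force'],o['gripper_width'])
cv2.imwrite("pics/s1.png",robot.grab_frame("side")[180:310,260:420].repeat(4,0).repeat(4,1))
E
```

```text
0.0726
True 5.0583 [-0.2, 14.9, 13.9] [-6.15769903e+00  9.63981990e+00 -1.33046911e+01  6.70884937e+01
 -3.39800485e-03  2.34434864e+01] [-0.80156706  0.21949505  5.440747  ] 1.4958377302325215e-05
```

View pics/s1.png

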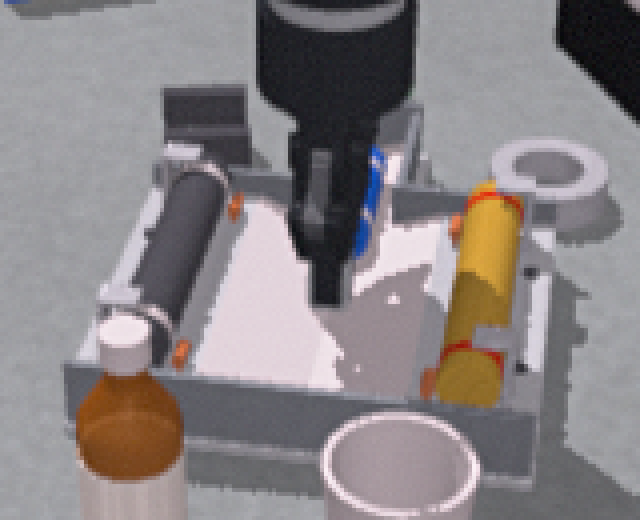

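The closed fingers touched the V at tip z≈14, as expected, so the tip reach holds when shut. Now I push the pin.

```bash
python3 - <<'E'
from h import *
robot.line_to(T(0,15,24),vel=.05)
robot.line_to(T(0,40,24),vel=.1)
hit=robot.line_to(T(0,90,24),vel=.03,guard=5)
o=robot.observe(); print(hit,o['time'],S(o['tool_pos']),o['ft_force'])
robot.line_to(T(0,60,24),vel=.1); robot.line_to(T(0,40,130),vel=.2)
robot.move_pose(T(60,0,160),ORI)
im=robot.grab_frame("side"); print("pin side",rect("side",im,BL,(350,215),.026))
cv2.imwrite("pics/s2.png",im[150:300,250:430].repeat(4,0).repeat(4,1))
o=robot.observe(); print(o['time'])
E
```

```text
True 7.15 [-0.2, 82.0, 23.5] [-1.12873703 -2.23906946  1.28913784]
pin side (array([0.65153949, 0.17008199]), (118.13616180419922, 26.648548126220703), 60.58033752441406)
8.6667
```

View pics/s2.png

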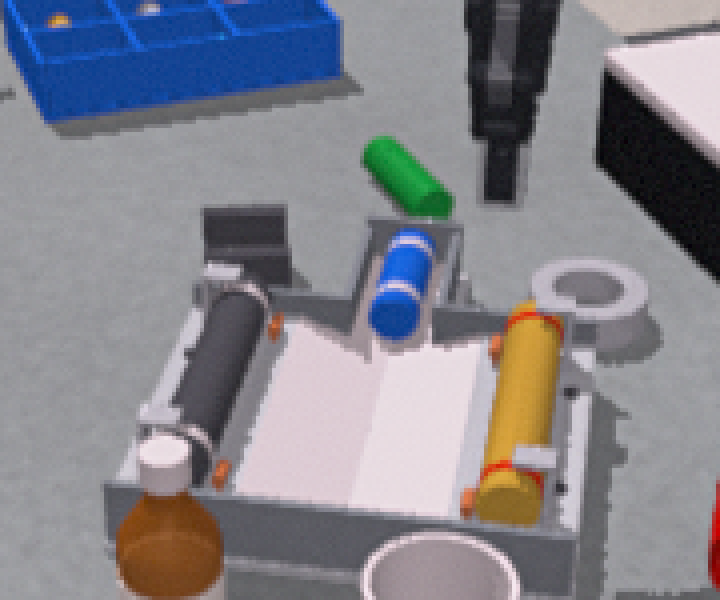

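The picture shows the pin fully in its bay at (400,285), against the end wall, with y≈136 mm. The brass bar is unmoved in its clips. Next, the bar.

```bash
python3 - <<'E'
from h import *
robot.set_gripper(.051)
robot.move_pose(T(116,0,130),ORI)
robot.line_to(T(116,0,55))
f0=np.array(robot.observe()['ft_force'])
hit=robot.line_to(T(116,0,18),vel=.025,guard=4)
o=robot.observe(); print(hit,o['time'],S(o['tool_pos']),o['ft_force']-f0,o['gripper_width'])
cv2.imwrite("pics/s3.png",robot.grab_frame("side")[170:320,270:450].repeat(4,0).repeat(4,1))
E
```

```text
True 11.2667 [115.9, -0.0, 26.8] [-1.3027931   0.08394867  3.81922316] 0.051286513641978004
```

View pics/s3.png

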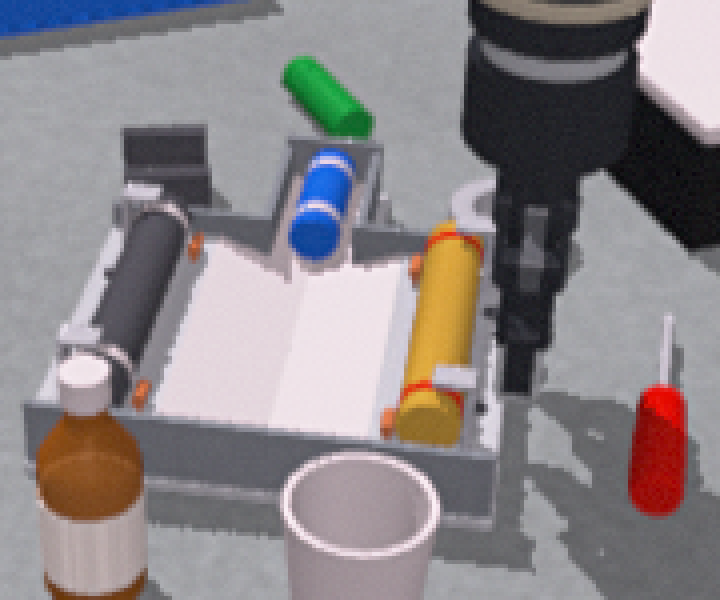

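```bash
python3 - <<'E'
from h import *
robot.line_to(T(116,0,35),vel=.05)
hit=robot.line_to(T(63,0,35),vel=.05,guard=30)
o=robot.observe(); print(hit,o['time'],S(o['tool_pos']),o['ft_force'])
robot.line_to(T(75,0,35),vel=.1)
robot.line_to(T(75,0,150),vel=.2)
robot.pause(1)
s=robot.grab_frame("side");t=robot.grab_frame("top")
cv2.imwrite("pics/s4t.png",t); cv2.imwrite("pics/s4.png",s[170:320,250:430].repeat(4,0).repeat(4,1))
for n,i,nr in(("side",s,(345,255)),):
    b,sz,a=brass(n,i,nr,.027); print(n,(b-O)@X,(b-O)@Y,sz,a)
print(robot.observe()['time'])
E
```

```text
False 12.8583 [62.8, -0.0, 34.6] [-0.20557864 -0.30700214 -0.05809005]
side 0.0010013398170479523 0.01157040351215691 (165.1630859375, 28.771087646484375) 60.20446014404297
14.95
```

View pics/s4.png

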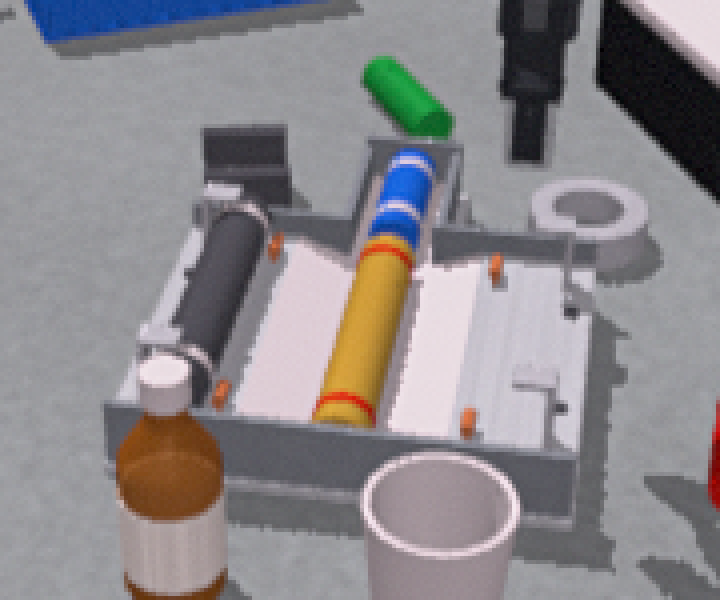

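The brass bar lies along the bottom of the trough. Its lower end is partly hidden behind the cheek, so I check its y from the top view against the start.

```bash
python3 - <<'E'
from h import *
robot.move_pose(T(-10,-40,320),ORI) if False else robot.goto_joints([40]+list(robot.observe()['q'][1:]))
t=robot.grab_frame("top"); s=robot.grab_frame("side")
u=tuple(int(v) for v in proj("top",[*O,.027])[0])
b,sz,a=brass("top",t,u,.027); print((b-O)@X,(b-O)@Y,sz,a)
p,sz,a=rect("top",t,BL,proj("top",[*(O+.135*Y),.026])[0],.026); print("pin",(p-O)@X,(p-O)@Y,sz,a)
b,sz,a=brass("side",s,(345,255),.027); print("side",(b-O)@X,a)
cv2.imwrite("pics/t5.png",t[140:310,210:400].repeat(4,0).repeat(4,1)); print(robot.observe()['time'])
E
```

```text
-0.0001898865811110542 -0.0008894032994073869 (161.6578826904297, 29.076934814453125) 60.33393478393555
pin -0.00026291917531739365 0.13652140210954122 (85.37574768066406, 27.14154052734375) 60.288856506347656
side 0.0009135068522680012 60.063846588134766
17.0333
```

View pics/t5.png

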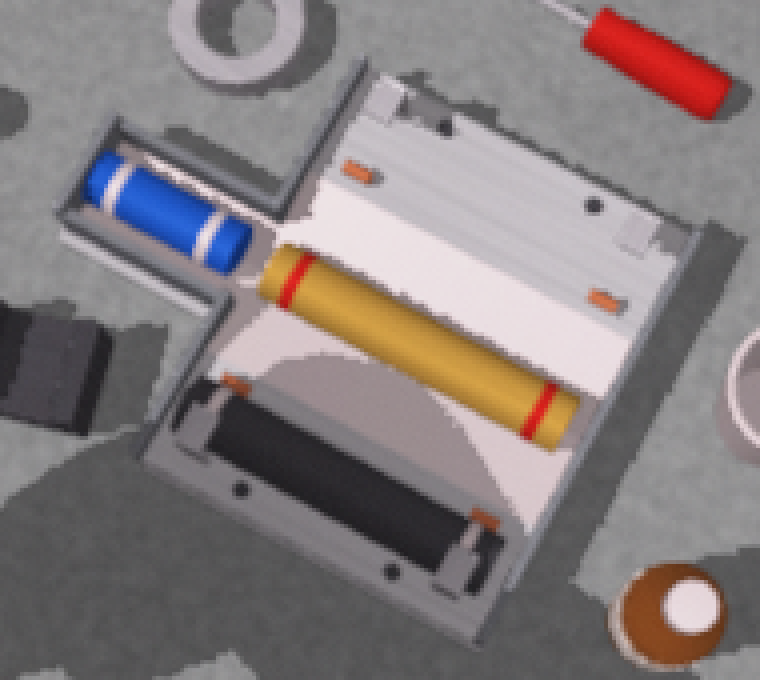

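The bar is at x≈0, y≈-1 mm in the trough (crop 420,345) and the pin is in its bay at y≈136.5 mm (crop 168,213). The grey bar and the bystanders look unmoved.

```bash
python3 -c "
from plant import robot
print(robot.job_done())"
```

```text
the job is handed in; nothing more can be done
None
```

I handed the job in at about 17 s; the hand-in returned no verdict. By the last pictures, the blue pin is in its bay (y ≈ 136.5 mm), the brass bar rests along the trough bottom (x ≈ 0, y ≈ -1 mm), and the grey bar and bystanders look unmoved.

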